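# Line up the candle moulds by height

### The job

Stand the four aluminium candle moulds on the four round marks of the wooden board in order of height, the shortest on the mark next to the upright end stop and the tallest on the mark farthest from it. Each must end upright on its own mark, near its middle so that no part of its rim hangs over the mark's edge. Leave the glue bottle standing where it is.

Things in the scene. Friction and masses are not known exactly. Their poses are not given: they have to be found in the camera images.
- mould_50: the shortest of four plain aluminium candle moulds: an upright closed cylinder 50 mm high and 42 mm across, standing mouth down on a rim 50 mm across and 4 mm high, with a small brass screw (10 mm) in the middle of its top, within its height; weighs up to 0.25 kg. Grasp it round the 42 mm wall. Origin: centre of its underside; z up along the cylinder.
- mould_75: the second shortest of four plain aluminium candle moulds: an upright closed cylinder 75 mm high and 42 mm across, standing mouth down on a rim 50 mm across and 4 mm high, with a small brass screw (10 mm) in the middle of its top, within its height; weighs up to 0.25 kg. Grasp it round the 42 mm wall. Origin: centre of its underside; z up along the cylinder.
- mould_100: the second tallest of four plain aluminium candle moulds: an upright closed cylinder 100 mm high and 42 mm across, standing mouth down on a rim 50 mm across and 4 mm high, with a small brass screw (10 mm) in the middle of its top, within its height; weighs up to 0.25 kg. Grasp it round the 42 mm wall. Origin: centre of its underside; z up along the cylinder.
- mould_125: the tallest of four plain aluminium candle moulds: an upright closed cylinder 125 mm high and 42 mm across, standing mouth down on a rim 50 mm across and 4 mm high, with a small brass screw (10 mm) in the middle of its top, within its height; weighs up to 0.25 kg. Grasp it round the 42 mm wall. Origin: centre of its underside; z up along the cylinder.
- mark_a: the leftmost (+y end) of four dark round rubber discs in a row on a light wooden board that is fixed to the bench: 72 mm across, 4 mm thick, about 92 mm from centre to centre. Origin: centre of its underside, which lies on the board, 14 mm above the bench; the disc's top is 18 mm above the bench.
- mark_b: the second from the left of four dark round rubber discs in a row on a light wooden board that is fixed to the bench: 72 mm across, 4 mm thick, about 92 mm from centre to centre. Origin: centre of its underside, which lies on the board, 14 mm above the bench; the disc's top is 18 mm above the bench.
- mark_c: the third from the left of four dark round rubber discs in a row on a light wooden board that is fixed to the bench: 72 mm across, 4 mm thick, about 92 mm from centre to centre. Origin: centre of its underside, which lies on the board, 14 mm above the bench; the disc's top is 18 mm above the bench.
- mark_d: the rightmost (-y end) of four dark round rubber discs in a row on a light wooden board that is fixed to the bench: 72 mm across, 4 mm thick, about 92 mm from centre to centre. Origin: centre of its underside, which lies on the board, 14 mm above the bench; the disc's top is 18 mm above the bench.
- end_stop: upright wooden end stop fixed at one end of the board, left or right: 70 mm across the board, 20 mm along it, its top 59 mm above the bench, about 77 mm from the centre of the nearest disc. The other end carries only a flat steel strap 2 mm thick. Origin: centre of its underside, 14 mm above the bench.
- glue_bottle: white glue bottle with a pointed red cap, 53 mm across, 150 mm high, standing loose on the bench: a bystander. Origin: centre of its underside; z up.

How it is judged:
At the end, for the whole second after the job is handed in: The moulds stand released, upright (within 0.1 rad) and at rest on the marks, their heights rising from the mark next to the end stop to the one farthest from it, each centre within 11 mm of its mark's centre (rim wholly within the mark) (((horizontal distance between end_stop and mark_a below 0.15 m and horizontal distance between end_stop and mark_d above 0.25 m and horizontal distance between mould_50 and mark_a below 0.011 m and horizontal distance between mould_75 and mark_b below 0.011 m and horizontal distance between mould_100 and mark_c below 0.011 m and horizontal distance between mould_125 and mark_d below 0.011 m) or (horizontal distance between end_stop and mark_d below 0.15 m and horizontal distance between end_stop and mark_a above 0.25 m and horizontal distance between mould_50 and mark_d below 0.011 m and horizontal distance between mould_75 and mark_c below 0.011 m and horizontal distance between mould_100 and mark_b below 0.011 m and horizontal distance between mould_125 and mark_a below 0.011 m)) and angle between each of mould_50, mould_75, mould_100, mould_125's own z axis and vertical below 0.1 rad and height (world z) of mould_50 between 0.013 and 0.023 m and linear speed of each of mould_50, mould_75, mould_100, mould_125 below 0.02 m/s and angular speed of each of mould_50, mould_75, mould_100, mould_125 below 0.2 rad/s and height (world z) of mould_75 between 0.013 and 0.023 m and height (world z) of mould_100 between 0.013 and 0.023 m and height (world z) of mould_125 between 0.013 and 0.023 m); the robot touches nothing.
It fails at once if the glue bottle is shifted by more than 30 mm or tipped over (distance of glue_bottle from where it was at the start of the episode above 0.03 m or angle between glue_bottle's own z axis and vertical above 0.4 rad).
It also fails if it takes over 99 s, if anything falls off the work surface, if the arm or the gripper's body presses on something with over 40 N, if the wrist force passes 120 N, or if a joint passes its speed limit or range.

### The arm

A 7-joint arm with a two-finger parallel gripper is mounted at the origin on the work surface; the furniture and walls round the work are solid. World frame = base frame: x ahead of the robot, y to its left, z up, the work surface at z = 0. Lengths are in m, angles in rad, forces in N, time in s.
With the tool pointing down it reaches from about 0.425 to 0.925 m from the base axis. Payload 6.8 kg.
Tool frame: the origin (TCP) lies at the very end of the fingers, on their centre line; the grasp point (between the pads) lies 19 mm behind it; z points along the fingers, y is the line along which they close (so a half turn about z gives the same grasp; the last joint's range is limited). The gripper opens to 85 mm and grips with 20 to 120 N. Pads are 22 mm wide; open, the fingers measure 114 mm over their backs; the gripper's body (76 mm by 85 mm) begins 54 mm behind the grasp point. The pads swing forward as they close: fully open they stand 13 mm farther back than shut.
Start: joints at [-0.108, 0.477, 0.022, 1.555, -0.011, 1.109, -0.083], TCP at [0.675, 0, 0.231] pointing down, gripper open.
Joint ranges: [-2.96, 2.96], [-0.34, 2.1], [-1.41, 1.46], [0.24, 2.44], [-1.37, 4.51], [0.17, 1.92], [-2.96, 2.96]. Speed limits (rad/s): [2.39, 2.39, 3.14, 3.14, 3.14, 3.14, 3.14].

### API

Orientations are given as a unit quaternion [w, x, y, z].
In Python, from station import readout, viewer, bot gives the robot as it stands. The module is installed in compiled form; this text tells all that it offers.
- The arm moves only by the shell command python3 -m handwheel 'ROWS' [FORCE]. ROWS is JSON, a list of rows, each a list of 3 entries, a list of its own where there are three numbers: the shift along the tool's x, y, z in mm, then the turn, a rotation vector about the tool's x, y, z in degrees, then the gripper command: -1 is fully open, 1 is shut, values between are in proportion. In form: [[[x, y, z], [ax, ay, az], grip], ...]. A call has 1 to 20 rows; each row is the pose to reach, as a shift and turn from the pose commanded when the call began, along the tool's axes at that moment; what a row does not reach only later rows make up. A row lasts 1/12 s, in which the tool goes at most 41.7 mm and 7.16 degrees, less where a joint would pass 70% of its speed; a pose out of reach is approached as far as the arm can. A call with a gripper value outside its range is refused whole. The fingers move at their own pace and stop on an object; FORCE is the grip in N (left out, the last holds). Time passes only in rows, so rows that repeat a pose let the fingers close. It gives the time, the measured TCP pose, the force and the opening at its end, in the units of the state.
- readout.get_obs(): the state, without advancing time (a new reading comes with each control period).
- viewer.read_camera(name): name is "scene" or "side" or "wrist"; returns a dict with "frame" (420x560x3 uint8, red, green, blue), "fx", "fy", "cx", "cy" (pixels), "rvec" (rotation vector, rad) and "tvec" (3), from world to camera coordinates, as OpenCV has them; the wrist camera has in their place "tool_from_camera" (4x4, takes a point from camera to tool coordinates, whose origin is the TCP and whose axes are the flange's). Camera axes: x right, y down, z forward; pixel columns grow to the right and rows downward; lengths in m; the calibration is good to about 2 mm. A picture is of the moment at which its call begins: read the wrist's pose just before it. There is no depth.
- bot.hand_in(): hands the job in, once; it reports no verdict.
Trained networks look in a picture, given as the dict that the camera call returned (one of the last four; its "shot" number tells which), for a name from the list of things; names that differ only in an ending like _2 or _b are one class to them, and where a whole thing is asked for, a point or a joint stands for the part that bears it (a point fixed in the world has none). Each returns a list of dicts, best first, with "score" (0 to 1); they miss things now and then, are a little off and sometimes report something else, mostly with a low value. They report only what shows in the picture. A call takes as long as a camera call.
- viewer.search_frame(picture, target): "rect" ([centre column, centre row, width, height] in pixels, round what is visible of it).
- viewer.outline_of(picture, target): "mask" (420x560 bool, what is visible of it) and "rect" ([centre column, centre row, width, height] in pixels, round what is visible of it).
The state is a dict: "t": time; "q": joint angles; "joint_vel": joint speeds; "joint_torque": joint torques, N m; "eef_pos": TCP position; "tool_rot": TCP orientation; "contact_force": force on the tool from outside, world axes, zero at the start; "torque": the same for the moment, N m; "gripper_width": opening from 0.0 (shut) to 1.0 (fully open).
Only numpy, scipy, OpenCV 4.12 (cv2) and the standard library are available. Lean on these libraries where they do the work, as an engineer would, in place of code of your own. Each camera call takes 0.05 s, during which the arm holds its last target. There are 200 camera calls.

## Working session

There is one attempt and no reset: what is moved stays moved. The work goes in short steps, Python scripts to look and compute and a shell command to move; the robot and the scene stay as the last step left them, time stands still between calls to the robot, and variables do not carry over. Pictures are saved under pics/ and viewed, on a budget of 14 in all, crops included, one or two more only if the job needs it, and the job is handed in when it is done.

```bash
mkdir -p pics; cat > h.py <<'E'
import numpy as np, cv2
from station import readout, viewer, bot
def cam(n):
    o=readout.get_obs(); p=viewer.read_camera(n); p=dict(p)
    if n=='wrist':
        from scipy.spatial.transform import Rotation as R
        q=o['tool_rot']; T=np.eye(4); T[:3,:3]=R.from_quat([q[1],q[2],q[3],q[0]]).as_matrix(); T[:3,3]=o['eef_pos']
        M=np.linalg.inv(T@np.array(p['tool_from_camera'])); p['M']=M[:3]
    else:
        M=np.zeros((3,4)); M[:,:3]=cv2.Rodrigues(np.array(p['rvec'],float))[0]; M[:,3]=np.ravel(p['tvec']); p['M']=M
    return p
def ray(p,u,v,z):
    R=p['M'][:,:3]; t=p['M'][:,3]; c=-R.T@t
    d=R.T@np.array([(u-p['cx'])/p['fx'],(v-p['cy'])/p['fy'],1]); s=(z-c[2])/d[2]; return c+s*d
def proj(p,X):
    x=p['M'][:,:3]@X+p['M'][:,3]; return p['cx']+p['fx']*x[0]/x[2], p['cy']+p['fy']*x[1]/x[2]
def save(p,n): cv2.imwrite('pics/'+n+'.png',p['frame'][:,:,::-1])
E
python3 - <<'E'
from h import *
np.set_printoptions(precision=3,suppress=True)
o=readout.get_obs(); print(o['eef_pos'],o['tool_rot'],o['t'])
for n in ['scene','side','wrist']:
    p=cam(n); save(p,n+'0'); R=p['M'][:,:3]; print(n,-R.T@p['M'][:,3],p['fx'],R[2])
    q={k:v for k,v in p.items() if k!='M'}
    for t in ['mould_50','mould_75','mould_100','mould_125','mark_a','end_stop','glue_bottle']:
        print(t,[(round(d['score'],2),np.round(d['rect']).astype(int).tolist()) for d in viewer.search_frame(q,t)])
E
```

```text
[ 0.674 -0.     0.23 ] [-0.001  0.707  0.707 -0.001] 0.0
scene [-0.224  0.565  0.985] 515.30548560217 [ 0.563 -0.426 -0.708]
mould_50 [(0.96, [225, 280, 23, 28]), (0.83, [366, 202, 17, 35]), (0.76, [165, 312, 30, 32]), (0.73, [330, 214, 20, 42])]
mould_75 [(0.96, [225, 280, 23, 28]), (0.83, [366, 202, 17, 35]), (0.76, [165, 312, 30, 32]), (0.73, [330, 214, 20, 42])]
mould_100 [(0.96, [225, 280, 23, 28]), (0.83, [366, 202, 17, 35]), (0.76, [165, 312, 30, 32]), (0.73, [330, 214, 20, 42])]
mould_125 [(0.96, [225, 280, 23, 28]), (0.83, [366, 202, 17, 35]), (0.76, [165, 312, 30, 32]), (0.73, [330, 214, 20, 42])]
mark_a [(0.8, [300, 204, 30, 20]), (0.67, [279, 222, 28, 22]), (0.64, [314, 184, 30, 15]), (0.53, [333, 168, 24, 16])]
end_stop [(0.78, [260, 236, 29, 26])]
glue_bottle [(0.97, [405, 157, 24, 43])]
side [0.063 0.822 0.943] 394.8700962992355 [ 0.359 -0.643 -0.677]
mould_50 [(0.86, [273, 278, 15, 21]), (0.83, [341, 192, 18, 33]), (0.83, [323, 206, 16, 36]), (0.69, [247, 317, 19, 30]), (0.53, [298, 175, 20, 11])]
mould_75 [(0.86, [273, 278, 15, 21]), (0.83, [341, 192, 18, 33]), (0.83
[... 409 characters left out ...]
 18]), (0.72, [284, 221, 18, 12]), (0.57, [296, 190, 15, 16]), (0.45, [299, 175, 18, 12])]
end_stop [(0.55, [282, 236, 24, 15])]
glue_bottle [(0.77, [351, 156, 17, 37]), (0.38, [299, 176, 18, 10])]
wrist [0.674 0.078 0.374] 315.62733142743167 [-0.    -0.305 -0.952]
mould_50 [(0.75, [94, 326, 33, 21]), (0.61, [57, 279, 105, 91])]
mould_75 [(0.75, [94, 326, 33, 21]), (0.61, [57, 279, 105, 91])]
mould_100 [(0.75, [94, 326, 33, 21]), (0.61, [57, 279, 105, 91])]
mould_125 [(0.75, [94, 326, 33, 21]), (0.61, [57, 279, 105, 91])]
mark_a [(0.96, [149, 185, 62, 57]), (0.93, [178, 255, 54, 49]), (0.93, [235, 358, 46, 35]), (0.85, [212, 314, 53, 46])]
end_stop [(0.82, [107, 120, 84, 56])]
glue_bottle []
```

View pics/scene0.png

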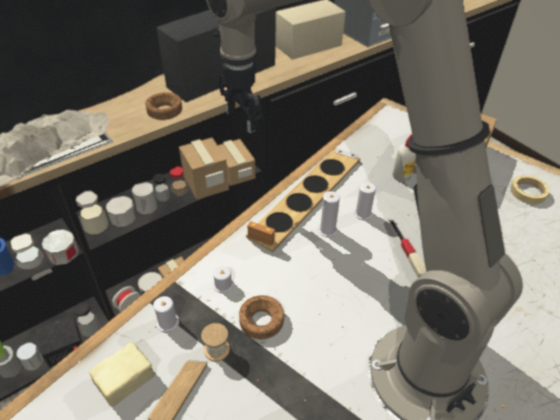

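View pics/wrist0.png

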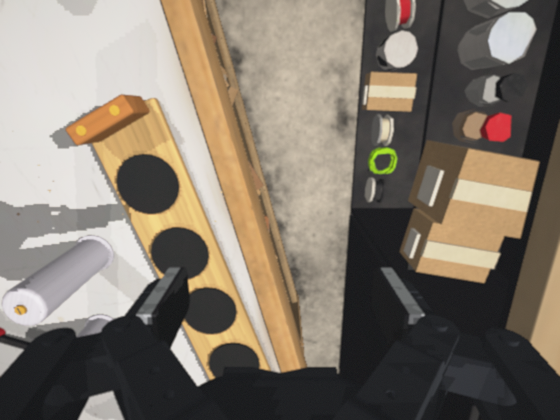

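The scene picture shows the four moulds at (225,280), (165,312), (330,214) and (366,202). The end stop is at (260,236), the near/left (+y) end of the board, with the discs running to (333,168). The bottle at (405,157) is partly behind the arm. The wrist view shows the discs clearly from (149,185) to (235,358).

```bash
cat >> h.py <<'E'
from scipy.optimize import least_squares
A=np.linspace(0,2*np.pi,40)
def cyl(x,y,z,h):
    c,s=np.cos(A),np.sin(A)
    f=lambda r,zz: np.c_[x+r*c,y+r*s,0*c+zz]
    return np.r_[f(.025,z),f(.025,z+.004),f(.021,z+h)]
def box(p,P):
    uv=np.array([proj(p,X) for X in P]); a,b=uv.min(0),uv.max(0); return np.r_[a,b]
def rb(r): return np.array([r[0]-r[2]/2,r[1]-r[3]/2,r[0]+r[2]/2,r[1]+r[3]/2])
def fitcyl(obs,x0,h,z=0):
    f=lambda w: np.concatenate([box(p,cyl(w[0],w[1],z,h))-rb(r) for p,r in obs])
    s=least_squares(f,x0,loss='soft_l1'); return s.x,np.abs(s.fun).mean(),s.fun
def net(p,t): return viewer.search_frame({k:v for k,v in p.items() if k!='M'},t)
E
python3 - <<'E'
from h import *
np.set_printoptions(precision=4,suppress=True)
S=cam('scene');D=cam('side');W=cam('wrist')
M=[r['rect'] for r in net(S,'mould_50')]; N=[r['rect'] for r in net(D,'mould_50')]
for r in M:
  best=[]
  for h in (.05,.075,.1,.125):
    x0=ray(S,r[0],r[1],h/2)[:2]
    u,v=proj(D,np.r_[x0,h/2]); q=min(N,key=lambda n:np.hypot(n[0]-u,n[1]-v))
    x,e,f=fitcyl([(S,r)],x0,h); x2,e2,_=fitcyl([(S,r),(D,q)],x0,h)
    print(np.round(r),h,x,round(e,2),'both',x2,round(e2,2))
for p,n in((W,'W'),(S,'S'),(D,'D')):
  for d in net(p,'mark_a'): print(n,ray(p,d['rect'][0],d['rect'][1],.018))
  m=viewer.outline_of({k:v for k,v in p.items() if k!='M'},'mark_a')
  for d in m:
    ys,xs=np.nonzero(d['mask']); c=np.array([ray(p,a,b,.018)[:2] for a,b in zip(xs[::2],ys[::2])])
    print(n,'mask',c.mean(0),np.ptp(c,0))
for p in (S,D):
  for d in net(p,'glue_bottle')[:1]: print('bottle',ray(p,d['rect'][0],d['rect'][1],.075))
  for d in net(p,'end_stop')[:1]: print('stop',ray(p,d['rect'][0],d['rect'][1],.035))
E
```

```text
[368. 201.  20.  33.] 0.05 [ 0.4295 -0.2401] 1.89 both [ 0.4316 -0.2418] 3.07
[368. 201.  20.  33.] 0.075 [ 0.4241 -0.2322] 0.43 both [ 0.4257 -0.2314] 1.58
[368. 201.  20.  33.] 0.1 [ 0.4194 -0.2247] 2.44 both [ 0.4205 -0.2197] 2.11
[368. 201.  20.  33.] 0.125 [ 0.4207 -0.2223] 4.63 both [ 0.4169 -0.2107] 3.62
[166. 314.  26.  31.] 0.05 [0.4336 0.369 ] 0.53 both [0.4331 0.3688] 1.14
[166. 314.  26.  31.] 0.075 [0.4263 0.3705] 1.74 both [0.4251 0.3731] 1.51
[166. 314.  26.  31.] 0.1 [0.4253 0.3686] 3.9 both [0.4238 0.3732] 3.23
[166. 314.  26.  31.] 0.125 [0.424  0.3663] 6.17 both [0.4235 0.373 ] 5.04
[331. 213.  23.  40.] 0.05 [ 0.4438 -0.1197] 4.48 both [ 0.4417 -0.1183] 4.74
[331. 213.  23.  40.] 0.075 [ 0.4439 -0.118 ] 2.49 both [ 0.4423 -0.1169] 2.97
[331. 213.  23.  40.] 0.1 [ 0.4385 -0.1114] 0.67 both [ 0.4394 -0.1104] 1.36
[331. 213.  23.  40.] 0.125 [ 0.4317 -0.1038] 2.27 both [ 0.4259 -0.0947] 2.17
[224. 280.  26.  29.] 0.05 [0.4382 0.2167] 1.34 both [0.4405 0.2204] 1.25
[224. 280.  26.  29.] 0.075 [0.4302 0.2216] 2.93 both [0.4385 0.2212] 2.83
[224. 280.  26.  29.] 0.1 [0.
[... 364 characters left out ...]
5493 -0.0911] [0.072  0.0695]
S [ 0.5218 -0.0042  0.018 ]
S [ 0.5424 -0.093   0.018 ]
S [ 0.5751 -0.1725  0.018 ]
S [ 0.6105 -0.2611  0.018 ]
S [0.4363 0.3666 0.018 ]
S mask [ 0.5439 -0.0918] [0.0667 0.0693]
S mask [ 0.5172 -0.0051] [0.071  0.0686]
S mask [ 0.6045 -0.2601] [0.0787 0.0724]
S mask [ 0.5766 -0.1726] [0.0704 0.071 ]
D [ 0.5312 -0.0161  0.018 ]
D [ 0.5511 -0.1017  0.018 ]
D [ 0.6123 -0.2517  0.018 ]
D [ 0.5726 -0.16    0.018 ]
D mask [ 0.6123 -0.2598] [0.0672 0.0665]
D mask [ 0.551  -0.0905] [0.072  0.0687]
D mask [ 0.5225 -0.0063] [0.0702 0.0648]
D mask [ 0.5836 -0.1729] [0.0734 0.0738]
bottle [ 0.4628 -0.3919  0.075 ]
bottle [ 0.4656 -0.3998  0.075 ]
stop [0.4953 0.0735 0.035 ]
```

```bash
python3 -m handwheel '[[[-90,-110,-100],[0,0,0],-1],[[-90,-110,-100],[0,0,0],-1],[[-90,-110,-100],[0,0,0],-1],[[-90,-110,-100],[0,0,0],-1],[[-90,-110,-100],[0,0,0],-1],[[-90,-110,-100],[0,0,0],-1],[[-90,-110,-100],[0,0,0],-1],[[-90,-110,-100],[0,0,0],-1]]' 60
cat >> h.py <<'E'
def seg(p,t): return viewer.outline_of({k:v for k,v in p.items() if k!='M'},t)
def marks(p):
    c=[]
    for d in seg(p,'mark_a'):
        cs,_=cv2.findContours(d['mask'].astype('uint8'),0,1); k=max(cs,key=cv2.contourArea)[:,0].astype(float)
        w=np.array([ray(p,a,b,.018)[:2] for a,b in k]).astype('f4')
        (x,y),(a,b),_=cv2.fitEllipse(w); c.append((x,y,a,b,d['score']))
    return np.array(c)
def mbox(d):
    ys,xs=np.nonzero(d['mask']); x0,x1,y0,y1=xs.min(),xs.max()+1,ys.min(),ys.max()+1
    return np.array([(x0+x1)/2,(y0+y1)/2,x1-x0,y1-y0])-[.5,.5,0,0]
E
python3 - <<'E'
from h import *
np.set_printoptions(precision=4,suppress=True)
W=cam('wrist');save(W,'w1');print(marks(W))
for d in seg(W,'mould_50'):
  r=mbox(d)
  for h in (.05,.075,.1,.125):
    x,e,f=fitcyl([(W,r)],ray(W,r[0],r[1],h/2)[:2],h); print(r,round(d['score'],2),h,x,round(e,2))
S=cam('scene')
for d in seg(S,'mould_50'):
  r=mbox(d)
  for h in (.05,.075,.1,.125):
    x,e,f=fitcyl([(S,r)],ray(S,r[0],r[1],h/2)[:2],h); print('S',r,h,x,round(e,2))
print(marks(S))
E
```

```text
t: 2.62
eef_pos: [0.5654, -0.0884, 0.3301]
tool_rot: [-0.001, 0.706, 0.708, -0.0]
contact_force: [-0.2, 0.0, -0.5]
gripper_width: 1.003
[[ 0.6082 -0.2664  0.0694  0.0725  0.9   ]
 [ 0.5797 -0.1787  0.0687  0.071   0.72  ]
 [ 0.5482 -0.0951  0.0694  0.0694  0.69  ]
 [ 0.5199 -0.007   0.0704  0.0708  0.67  ]]
[184. 253.  49.  51.] 0.84 0.05 [ 0.4094 -0.225 ] 5.01
[184. 253.  49.  51.] 0.84 0.075 [ 0.418  -0.2193] 1.47
[184. 253.  49.  51.] 0.84 0.1 [ 0.4252 -0.2096] 2.28
[184. 253.  49.  51.] 0.84 0.125 [ 0.4357 -0.1946] 6.02
[179.  180.5  61.   52. ] 0.63 0.05 [ 0.4072 -0.1103] 7.83
[179.  180.5  61.   52. ] 0.63 0.075 [ 0.4166 -0.1094] 4.91
[179.  180.5  61.   52. ] 0.63 0.1 [ 0.4266 -0.1039] 1.93
[179.  180.5  61.   52. ] 0.63 0.125 [ 0.4347 -0.0991] 1.27
[268.5 168.5  50.   50. ] 0.28 0.05 [ 0.5463 -0.0946] 7.1
[268.5 168.5  50.   50. ] 0.28 0.075 [ 0.5403 -0.0922] 5.38
[268.5 168.5  50.   50. ] 0.28 0.1 [ 0.5428 -0.0874] 3.75
[268.5 168.5  50.   50. ] 0.28 0.125 [ 0.5453 -0.0831] 3.1
S [365.5 201.   20.   37. ] 0.05 [ 0.4281 -0.2292] 3.01
S [365.5 201.   20.   37. ] 0.075 [ 0.4275
[... 224 characters left out ...]
7] 3.17
S [329. 214.  21.  45.] 0.1 [ 0.4379 -0.1053] 1.23
S [329. 214.  21.  45.] 0.125 [ 0.4299 -0.0968] 1.02
S [166. 314.  25.  35.] 0.05 [0.4322 0.3708] 1.23
S [166. 314.  25.  35.] 0.075 [0.4243 0.3727] 0.99
S [166. 314.  25.  35.] 0.1 [0.4203 0.372 ] 3.23
S [166. 314.  25.  35.] 0.125 [0.4183 0.3695] 5.5
S [223.5 279.   22.   29. ] 0.05 [0.4403 0.2166] 0.19
S [223.5 279.   22.   29. ] 0.075 [0.4336 0.22  ] 1.75
S [223.5 279.   22.   29. ] 0.1 [0.4326 0.2194] 3.75
S [223.5 279.   22.   29. ] 0.125 [0.4323 0.2183] 5.8
[[ 0.543  -0.0914  0.0669  0.0676  0.94  ]
 [ 0.5162 -0.0033  0.0684  0.078   0.89  ]
 [ 0.6045 -0.2615  0.07    0.0735  0.86  ]
 [ 0.5761 -0.1752  0.0652  0.0701  0.79  ]]
```

View pics/w1.png

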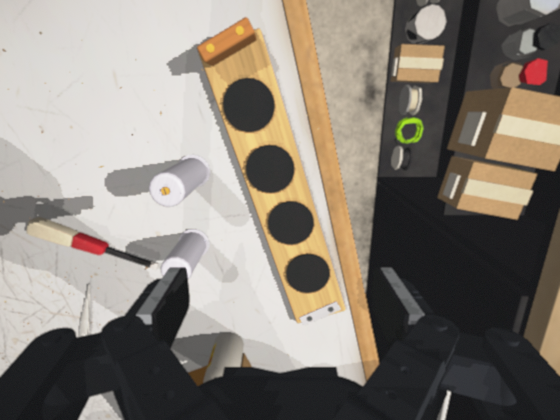

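The wrist view shows discs at (248,104), (269,168), (291,222) and (307,272). The end stop is at (228,40) and the steel strap at the far end. The taller mould's screw is at (165,190), and the other mould at (184,250) is partly behind a finger. By height order, the moulds at (0.43,-0.10), (0.42,-0.22), (0.43,0.37) and (0.44,0.22) are 125, 100, 75 and 50.

```bash
cat >> h.py <<'E'
def brass(p,z,roi=None):
    hsv=cv2.cvtColor(p['frame'],cv2.COLOR_RGB2HSV); m=cv2.inRange(hsv,(12,90,90),(32,255,255))
    n,l,s,c=cv2.connectedComponentsWithStats(m)
    return [(np.round(c[i],1),s[i,4],np.round(ray(p,*c[i],z)[:2],4)) for i in range(1,n) if 8<s[i,4]<300 and (roi is None or (roi[0]<c[i][0]<roi[1] and roi[2]<c[i][1]<roi[3]))]
E
python3 - <<'E'
from h import *
W=cam('wrist'); print(proj(W,np.array(readout.get_obs()['eef_pos'])))
for b in brass(W,.125,(140,200,160,220)): print(b)
S=cam('scene')
for z in (.125,.1,.075,.05):
  for b in brass(S,z,(140,390,150,330)): print(z,b)
E
```

```text
(np.float64(282.2934595754922), np.float64(269.73369320438434))
(array([165.1, 189.6]), np.int32(53), array([ 0.4332, -0.0998]))
```

```bash
python3 -m handwheel '[[[-10,-132,110],[0,0,0],-1],[[-10,-132,110],[0,0,0],-1],[[-10,-132,110],[0,0,0],-1],[[-10,-132,110],[0,0,0],-1],[[-10,-132,110],[0,0,0],-1],[[-10,-132,110],[0,0,0],-1],[[-10,-132,180],[0,0,0],-1],[[-10,-132,220],[0,0,0],-1],[[-10,-132,251],[0,0,0],-1],[[-10,-132,251],[0,0,0],-1],[[-10,-132,251],[0,0,0],-1],[[-10,-132,251],[0,0,0],-1]]' 60
python3 - <<'E'
from h import *
W=cam('wrist');save(W,'w2')
for b in brass(W,.125,(200,360,150,400)): print(b)
E
```

```text
t: 4.02
eef_pos: [0.4347, -0.0999, 0.0806]
tool_rot: [0.0, 0.707, 0.707, 0.0]
contact_force: [-0.2, 0.1, 0.7]
gripper_width: 0.999
```

View pics/w2.png

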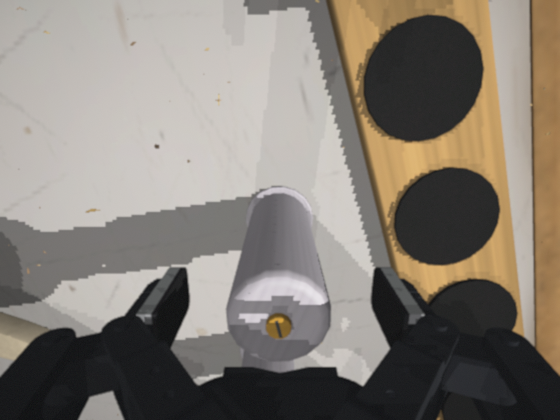

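The mould stands between the fingers with its screw at (279,326). Closing now.

```bash
sed -i 's/<300 and/<900 and/' h.py; python3 - <<'E'
from h import *
W=cam('wrist')
for b in brass(W,.125,(200,360,150,400)): print(b, readout.get_obs()['eef_pos'])
E
python3 -m handwheel '[[[0,0,0],[0,0,0],1],[[0,0,0],[0,0,0],1],[[0,0,0],[0,0,0],1],[[0,0,0],[0,0,0],1],[[0,0,0],[0,0,0],1],[[0,0,0],[0,0,0],1],[[0,0,0],[0,0,0],1],[[0,0,0],[0,0,0],1],[[0,0,-60],[0,0,0],1],[[0,0,-60],[0,0,0],1],[[0,0,-60],[0,0,0],1],[[0,0,-60],[0,0,0],1],[[0,0,-60],[0,0,0],1]]' 60
python3 - <<'E'
from h import *
W=cam('wrist')
for b in brass(W,.125+.06,(200,360,150,400)): print(b, readout.get_obs()['eef_pos'])
E
```

```text
(array([276.2, 324.1]), np.int32(421), array([ 0.4326, -0.0995])) [ 0.43553513 -0.10014753  0.08202772]
t: 5.2
eef_pos: [0.4323, -0.0999, 0.1398]
tool_rot: [-0.0, 0.707, 0.707, -0.0]
contact_force: [-0.6, -0.5, -1.1]
gripper_width: 0.474
(array([279.5, 324. ]), np.int32(419), array([ 0.431 , -0.0979])) [ 0.43197756 -0.09986111  0.13936491]
```

```bash
python3 -m handwheel '[[[-40,42,0],[0,0,0],1],[[-80,84,0],[0,0,0],1],[[-110,116,0],[0,0,0],1],[[-140,148,0],[0,0,0],1],[[-167,175,0],[0,0,0],1],[[-167,175,0],[0,0,0],1],[[-167,175,0],[0,0,0],1],[[-167,175,0],[0,0,0],1],[[-167,175,0],[0,0,0],1],[[-167,175,20],[0,0,0],1],[[-167,175,36],[0,0,0],1],[[-167,175,36],[0,0,0],1],[[-167,175,36],[0,0,0],1]]'
python3 - <<'E'
from h import *
W=cam('wrist');save(W,'w3');o=readout.get_obs();e=o['eef_pos']
print(e)
for b in brass(W,.125+e[2]-.0803,(200,360,150,400)): print(b)
print(marks(W).round(4))
E
```

```text
t: 6.33
eef_pos: [0.6065, -0.2654, 0.1033]
tool_rot: [-0.002, 0.707, 0.708, -0.001]
contact_force: [0.2, -0.1, -2.0]
gripper_width: 0.48
[ 0.6075518  -0.26606368  0.10447925]
(array([279.6, 323.6]), np.int32(454), array([ 0.6053, -0.2628]))
[[ 0.5498 -0.1263  0.0086  0.0467  0.84  ]
 [ 0.608  -0.2655  0.0657  0.0668  0.81  ]
 [ 0.5798 -0.1788  0.0703  0.0707  0.68  ]]
```

View pics/w3.png

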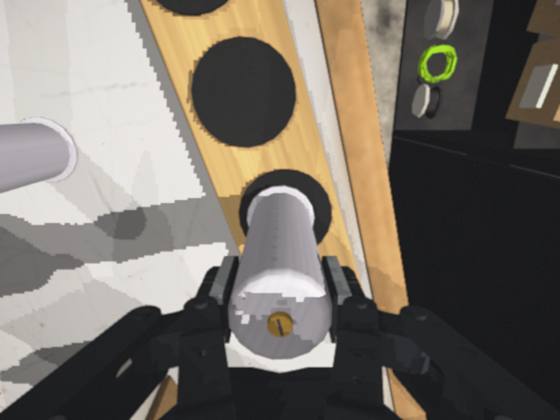

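The wrist view shows the mould over the mark, with the disc spanning columns 240–331 and the rim 248–313, so it sits about 3 mm to the left. I'll shift it +2 mm in x, lower and release.

```bash
python3 -m handwheel '[[[-1,2,0],[0,0,0],1],[[-1,2,3],[0,0,0],1],[[-1,2,5],[0,0,0],1],[[-1,2,6],[0,0,0],1],[[-1,2,6],[0,0,0],1],[[-1,2,6],[0,0,0],-1],[[-1,2,6],[0,0,0],-1],[[-1,2,6],[0,0,0],-1],[[-1,2,6],[0,0,0],-1],[[-1,2,6],[0,0,0],-1],[[-1,2,6],[0,0,0],-1],[[-1,2,6],[0,0,0],-1],[[-1,2,-40],[0,0,0],-1],[[-1,2,-80],[0,0,0],-1],[[-1,2,-120],[0,0,0],-1],[[-1,2,-120],[0,0,0],-1],[[-1,2,-120],[0,0,0],-1]]'
python3 - <<'E'
from h import *
W=cam('wrist');o=readout.get_obs();e=o['eef_pos']
print(e)
for b in brass(W,.143,(200,360,150,400)): print(b)
for d in seg(W,'mould_50'):
  r=mbox(d);print(r,fitcyl([(W,r)],ray(W,r[0],r[1],.1)[:2],.125,.018)[:2], fitcyl([(W,r)],ray(W,r[0],r[1],.05)[:2],.1,0)[:2])
E
```

```text
t: 7.85
eef_pos: [0.6119, -0.2688, 0.228]
tool_rot: [0.003, 0.707, 0.707, 0.002]
contact_force: [-0.3, 0.3, -0.5]
gripper_width: 1.005
[ 0.61046826 -0.26816966  0.22542424]
(array([277.7, 213.8]), np.int32(115), array([ 0.6096, -0.268 ]))
(array([265.2, 239.2]), np.int32(213), array([ 0.5997, -0.2889]))
[277.5 197.   52.   79. ] (array([ 0.60938674, -0.26664653]), np.float64(1.5923668988227746)) (array([ 0.60923287, -0.2819512 ]), np.float64(4.047056229155842))
[ 85.5 138.  100.   57. ] (array([ 0.46022061, -0.21131114]), np.float64(8.948169073826499)) (array([ 0.42714857, -0.2178782 ]), np.float64(1.398554134810471))
```

```bash
python3 -m handwheel '[[[10,-36,0],[0,0,0],-1],[[51,-184,40],[0,0,0],-1],[[51,-184,40],[0,0,0],-1],[[51,-184,40],[0,0,0],-1],[[51,-184,40],[0,0,0],-1],[[51,-184,40],[0,0,0],-1],[[51,-184,40],[0,0,0],-1],[[51,-184,40],[0,0,0],-1],[[51,-184,40],[0,0,0],-1]]'
python3 - <<'E'
from h import *
W=cam('wrist');save(W,'w4');o=readout.get_obs();e=o['eef_pos']
print(e)
for b in brass(W,.1,(180,380,100,420)): print(b)
for d in seg(W,'mould_50'):
  r=mbox(d)
  for h in (.075,.1,.125): print(r,h,fitcyl([(W,r)],ray(W,r[0],r[1],h/2)[:2],h)[:2])
E
```

```text
t: 8.7
eef_pos: [0.4273, -0.2172, 0.1842]
tool_rot: [0.0, 0.707, 0.707, 0.0]
contact_force: [0.4, -0.7, -0.1]
gripper_width: 1.0
[ 0.42744635 -0.21722303  0.18429982]
(array([276.5, 216.4]), np.int32(117), array([ 0.4236, -0.218 ]))
(array([303.2, 344.1]), np.int32(16), array([ 0.4465, -0.3364]))
[494.5 271.5 130.  112. ] 0.075 (array([ 0.659843  , -0.30094671]), np.float64(17.39561354078583))
[494.5 271.5 130.  112. ] 0.1 (array([ 0.63750918, -0.29530737]), np.float64(8.407789156837012))
[494.5 271.5 130.  112. ] 0.125 (array([ 0.61325455, -0.27809519]), np.float64(1.969291119712672))
[276.5 201.5  52.   74. ] 0.075 (array([ 0.4233081 , -0.22408637]), np.float64(1.922617675004659))
[276.5 201.5  52.   74. ] 0.1 (array([ 0.42358501, -0.21656225]), np.float64(2.102218418871253))
[276.5 201.5  52.   74. ] 0.125 (array([ 0.42399707, -0.2056433 ]), np.float64(6.4746151912973104))
[437.5 149.5  76.   74. ] 0.075 (array([ 0.56223758, -0.17879305]), np.float64(6.152483977257223))
[437.5 149.5  76.   74. ] 0.1 (array([ 0.54611207, -0.17306463]), np.float64(8.323798796156751))
[437.5 149.5  76.   74. ] 0.125 (array([ 0.53020038, -0.16807481]), np.float64(10.987109031359623))
```

View pics/w4.png

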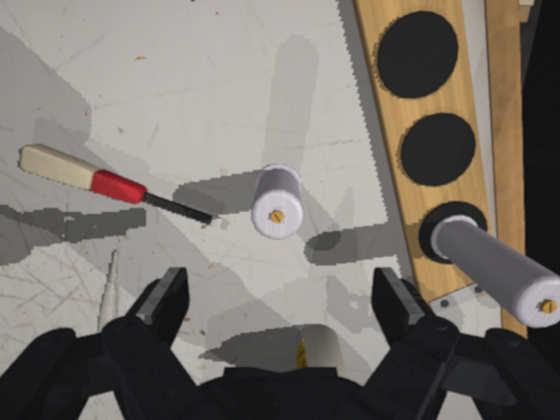

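The wrist view shows the mould at screw (277,216). The 125 mould stands on mark d at (453,231), its rim inside the disc. I'll descend partway and triangulate the screw height before grasping.

```bash
cat >> h.py <<'E'
def tri(p1,uv1,p2,uv2):
    P=[np.diag([1.,1,1])@np.array([[p['fx'],0,p['cx']],[0,p['fy'],p['cy']],[0,0,1]])@p['M'] for p in (p1,p2)]
    X=cv2.triangulatePoints(P[0],P[1],np.array(uv1,float),np.array(uv2,float)); return (X[:3]/X[3]).ravel()
import pickle
def dump(p,uv,n): pickle.dump(({k:p[k] for k in ('fx','fy','cx','cy','M')},uv),open(n,'wb'))
E
python3 - <<'E'
from h import *
W=cam('wrist'); b=brass(W,.1,(200,360,100,330)); print(b); dump(W,b[0][0],'v1')
E
python3 -m handwheel '[[[-1,-3,30],[0,0,0],-1],[[-1,-3,60],[0,0,0],-1],[[-1,-3,60],[0,0,0],-1],[[-1,-3,60],[0,0,0],-1]]'
python3 - <<'E'
from h import *
W=cam('wrist'); b=brass(W,.1,(200,360,100,400)); print(b,readout.get_obs()['eef_pos'])
q,uv=pickle.load(open('v1','rb')); print(tri(q,uv,W,b[0][0]))
E
```

```text
[(array([276.6, 216.4]), np.int32(118), array([ 0.4236, -0.2181]))]
t: 9.18
eef_pos: [0.4224, -0.2177, 0.1236]
tool_rot: [-0.001, 0.707, 0.707, -0.001]
contact_force: [-1.1, 0.4, -0.2]
gripper_width: 1.002
[(array([284.4, 249.5]), np.int32(169), array([ 0.4237, -0.2178])), (array([203.5, 296.4]), np.int32(11), array([ 0.3746, -0.249 ]))] [ 0.42350031 -0.21813973  0.12478069]
[ 0.42365997 -0.21880935  0.09784617]
```

Screw height is 0.098, so this is mould_100. Grasping it.

```bash
python3 -m handwheel '[[[0,1,35],[0,0,0],-1],[[0,1,69],[0,0,0],-1],[[0,1,69],[0,0,0],-1],[[0,1,69],[0,0,0],1],[[0,1,69],[0,0,0],1],[[0,1,69],[0,0,0],1],[[0,1,69],[0,0,0],1],[[0,1,69],[0,0,0],1],[[0,1,69],[0,0,0],1],[[0,1,69],[0,0,0],1],[[0,1,69],[0,0,0],1],[[0,1,30],[0,0,0],1],[[0,1,0],[0,0,0],1],[[0,1,0],[0,0,0],1],[[0,1,0],[0,0,0],1]]'
python3 - <<'E'
from h import *
W=cam('wrist');e=readout.get_obs()['eef_pos']; print(e,brass(W,.1+e[2]-.055,(200,360,100,400)))
E
```

```text
t: 10.48
eef_pos: [0.4257, -0.2186, 0.1268]
tool_rot: [0.003, 0.707, 0.707, 0.001]
contact_force: [0.4, 0.9, -1.9]
gripper_width: 0.475
[ 0.4244391  -0.21808646  0.12536001] [(array([279.5, 321.2]), np.int32(379), array([ 0.424 , -0.2167]))]
```

```bash
python3 -m handwheel '[[[10,40,0],[0,0,0],1],[[20,80,0],[0,0,0],1],[[30,120,0],[0,0,0],1],[[39,156,0],[0,0,0],1],[[39,156,0],[0,0,0],1],[[39,156,0],[0,0,0],1],[[39,156,0],[0,0,0],1],[[39,156,25],[0,0,0],1],[[39,156,47],[0,0,0],1],[[39,156,47],[0,0,0],1],[[39,156,47],[0,0,0],1]]'
python3 - <<'E'
from h import *
W=cam('wrist');save(W,'w5');e=readout.get_obs()['eef_pos']; print(e,brass(W,.1+e[2]-.055,(200,360,100,400)));print(marks(W).round(4))
E
```

```text
t: 11.45
eef_pos: [0.5777, -0.1798, 0.0763]
tool_rot: [-0.001, 0.708, 0.706, -0.001]
contact_force: [-0.1, 0.3, -0.6]
gripper_width: 0.475
[ 0.5781893  -0.17977066  0.07695305] [(array([279.9, 323.7]), np.int32(449), array([ 0.5766, -0.1774])), (array([286.3, 365.5]), np.int32(244), array([ 0.579 , -0.1966]))]
[[ 0.5792 -0.1779  0.0654  0.0677  0.83  ]
 [ 0.5486 -0.0951  0.0702  0.0707  0.61  ]]
```

View pics/w5.png

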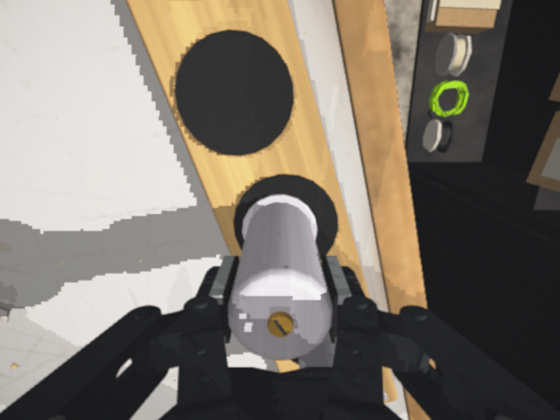

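The disc spans columns 235–337 and the rim 241–318, so it sits 3–4 mm to the left. I'll shift it +3 mm in x, lower and release.

```bash
python3 -m handwheel '[[[0,3,0],[0,0,0],1],[[0,3,2],[0,0,0],1],[[0,3,4],[0,0,0],1],[[0,3,5],[0,0,0],1],[[0,3,5],[0,0,0],1],[[0,3,5],[0,0,0],-1],[[0,3,5],[0,0,0],-1],[[0,3,5],[0,0,0],-1],[[0,3,5],[0,0,0],-1],[[0,3,5],[0,0,0],-1],[[0,3,5],[0,0,0],-1],[[0,3,5],[0,0,0],-1],[[0,3,-40],[0,0,0],-1],[[0,3,-80],[0,0,0],-1],[[0,3,-120],[0,0,0],-1],[[0,3,-120],[0,0,0],-1],[[0,3,-120],[0,0,0],-1]]'
python3 - <<'E'
from h import *
W=cam('wrist');e=readout.get_obs()['eef_pos'];print(e)
for b in brass(W,.118,(200,360,150,400)): print(b)
E
```

```text
t: 12.97
eef_pos: [0.5849, -0.1795, 0.2003]
tool_rot: [0.003, 0.707, 0.707, 0.002]
contact_force: [-0.2, -0.8, -0.7]
gripper_width: 0.998
[ 0.58333943 -0.17906159  0.1980565 ]
(array([276.6, 214.9]), np.int32(119), array([ 0.5816, -0.1785]))
(array([313.4, 335.4]), np.int32(111), array([ 0.6128, -0.2883]))
(array([216.3, 374.3]), np.int32(27), array([ 0.5267, -0.3299]))
```

```bash
python3 -m handwheel '[[[397,-143,0],[0,0,0],-1],[[397,-143,0],[0,0,0],-1],[[397,-143,0],[0,0,0],-1],[[397,-143,0],[0,0,0],-1],[[397,-143,0],[0,0,0],-1],[[397,-143,0],[0,0,0],-1],[[397,-143,0],[0,0,0],-1],[[397,-143,0],[0,0,0],-1],[[397,-143,0],[0,0,0],-1],[[397,-143,0],[0,0,0],-1],[[397,-143,0],[0,0,0],-1],[[397,-143,30],[0,0,0],-1],[[397,-143,50],[0,0,0],-1],[[397,-143,50],[0,0,0],-1],[[397,-143,50],[0,0,0],-1]]'
python3 - <<'E'
from h import *
W=cam('wrist');save(W,'w6');e=readout.get_obs()['eef_pos'];print(e)
b=brass(W,.05,(200,360,100,400)); print(b); dump(W,b[0][0],'v1')
E
```

```text
t: 14.27
eef_pos: [0.4385, 0.217, 0.1455]
tool_rot: [-0.001, 0.707, 0.707, -0.002]
contact_force: [-0.1, 0.9, 0.9]
gripper_width: 1.003
[0.43962773 0.21749554 0.14681446]
[(array([287.8, 211.7]), np.int32(106), array([0.4432, 0.216 ])), (array([320. , 344.8]), np.int32(814), array([0.4736, 0.0868]))]
```

View pics/w6.png

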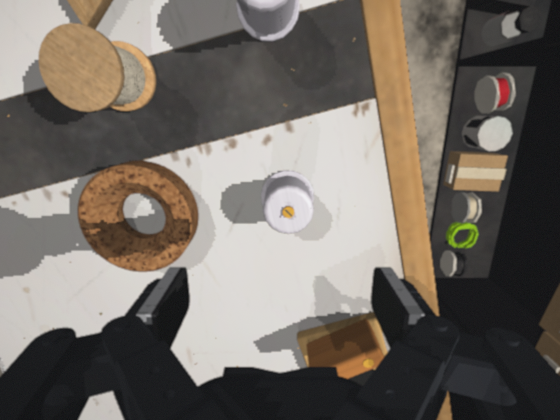

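The mould's screw is at (288,212), with the ring at left clear of the fingers and the other mould at the top at (268,10). Descending to triangulate.

```bash
python3 -m handwheel '[[[-2,3,25],[0,0,0],-1],[[-2,3,47],[0,0,0],-1],[[-2,3,47],[0,0,0],-1],[[-2,3,47],[0,0,0],-1]]'
python3 - <<'E'
from h import *
W=cam('wrist'); b=brass(W,.05,(200,360,100,400)); print(b,readout.get_obs()['eef_pos'])
q,uv=pickle.load(open('v1','rb')); print([tri(q,uv,W,c[0]) for c in b])
E
```

```text
t: 14.65
eef_pos: [0.443, 0.2157, 0.1007]
tool_rot: [-0.0, 0.707, 0.707, -0.001]
contact_force: [0.3, 0.4, 0.8]
gripper_width: 0.999
[(array([282.3, 231.3]), np.int32(154), array([0.4432, 0.216 ])), (array([329.6, 359.4]), np.int32(489), array([0.4793, 0.1113]))] [0.44366613 0.21624649 0.10145025]
[array([0.44323647, 0.21539111, 0.04837426]), array([0.44245656, 0.27505844, 0.22534477])]
```

It is mould_50 (screw height 0.048).

```bash
python3 -m handwheel '[[[0,0,40],[0,0,0],-1],[[0,0,70],[0,0,0],-1],[[0,0,82],[0,0,0],-1],[[0,0,82],[0,0,0],-1],[[0,0,82],[0,0,0],1],[[0,0,82],[0,0,0],1],[[0,0,82],[0,0,0],1],[[0,0,82],[0,0,0],1],[[0,0,82],[0,0,0],1],[[0,0,82],[0,0,0],1],[[0,0,82],[0,0,0],1],[[0,0,82],[0,0,0],1],[[0,0,40],[0,0,0],1],[[0,0,0],[0,0,0],1],[[0,0,-20],[0,0,0],1],[[0,0,-20],[0,0,0],1],[[0,0,-20],[0,0,0],1]]'
python3 - <<'E'
from h import *
W=cam('wrist');e=readout.get_obs()['eef_pos']; print(e,brass(W,.05+e[2]-.018,(200,360,100,400)))
E
```

```text
t: 16.12
eef_pos: [0.4439, 0.2164, 0.1219]
tool_rot: [0.001, 0.707, 0.707, 0.002]
contact_force: [-0.4, 0.5, -1.7]
gripper_width: 0.474
[0.44287349 0.2158135  0.12053512] [(array([279.7, 304.2]), np.int32(372), array([0.4425, 0.2168])), (array([313.7, 354.1]), np.int32(891), array([0.4573, 0.1913]))]
```

```bash
python3 -m handwheel '[[[-38,13,0],[0,0,0],1],[[-76,26,0],[0,0,0],1],[[-114,40,0],[0,0,0],1],[[-152,53,0],[0,0,0],1],[[-190,66,0],[0,0,0],1],[[-224,79,0],[0,0,0],1],[[-224,79,0],[0,0,0],1],[[-224,79,0],[0,0,0],1],[[-224,79,0],[0,0,0],1],[[-224,79,0],[0,0,0],1],[[-224,79,30],[0,0,0],1],[[-224,79,60],[0,0,0],1],[[-224,79,79],[0,0,0],1],[[-224,79,79],[0,0,0],1],[[-224,79,79],[0,0,0],1]]'
python3 - <<'E'
from h import *
W=cam('wrist');save(W,'w7');e=readout.get_obs()['eef_pos']; print(e,brass(W,.05+e[2]-.018,(200,360,100,400)));print(marks(W).round(4))
E
```

```text
t: 17.42
eef_pos: [0.5209, -0.0064, 0.0404]
tool_rot: [-0.001, 0.706, 0.708, -0.001]
contact_force: [-0.5, -0.0, -1.7]
gripper_width: 0.468
[ 0.52163657 -0.00666056  0.04123475] [(array([279.2, 306.6]), np.int32(359), array([ 0.5195, -0.0056])), (array([322.8, 321.1]), np.int32(51), array([ 0.5375, -0.0126])), (array([261. , 348.4]), np.int32(707), array([ 0.5117, -0.0264]))]
[[ 0.52   -0.0036  0.0619  0.0659  0.76  ]
 [ 0.5361 -0.0778  0.0296  0.0462  0.57  ]]
```

View pics/w7.png

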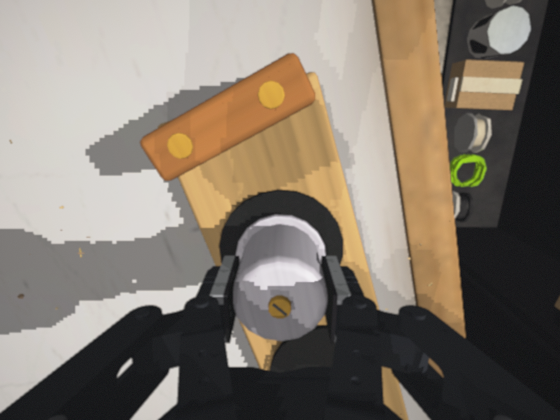

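The disc spans 220–343 and the rim 235–327, so it is centred. Lower, release, lift.

```bash
python3 -m handwheel '[[[1,0,2],[0,0,0],1],[[1,0,4],[0,0,0],1],[[1,0,5],[0,0,0],1],[[1,0,5],[0,0,0],1],[[1,0,5],[0,0,0],-1],[[1,0,5],[0,0,0],-1],[[1,0,5],[0,0,0],-1],[[1,0,5],[0,0,0],-1],[[1,0,5],[0,0,0],-1],[[1,0,5],[0,0,0],-1],[[1,0,5],[0,0,0],-1],[[1,0,-40],[0,0,0],-1],[[1,0,-80],[0,0,0],-1],[[1,0,-120],[0,0,0],-1],[[1,0,-120],[0,0,0],-1],[[1,0,-120],[0,0,0],-1]]'
python3 - <<'E'
from h import *
W=cam('wrist');e=readout.get_obs()['eef_pos'];print(e)
for b in brass(W,.068,(200,360,150,400)): print(b)
E
```

```text
t: 18.85
eef_pos: [0.5239, -0.0069, 0.164]
tool_rot: [0.002, 0.707, 0.707, 0.002]
contact_force: [-1.5, 0.4, 0.2]
gripper_width: 1.0
[ 0.52235794 -0.00697742  0.16210839]
(array([277.2, 211.5]), np.int32(104), array([ 0.5211, -0.0076]))
```

```bash
python3 -m handwheel '[[[379,-95,0],[0,0,0],-1],[[379,-95,0],[0,0,0],-1],[[379,-95,0],[0,0,0],-1],[[379,-95,0],[0,0,0],-1],[[379,-95,0],[0,0,0],-1],[[379,-95,0],[0,0,0],-1],[[379,-95,0],[0,0,0],-1],[[379,-95,0],[0,0,0],-1],[[379,-95,0],[0,0,0],-1],[[379,-95,0],[0,0,0],-1],[[379,-95,0],[0,0,0],-1],[[379,-95,0],[0,0,0],-1],[[379,-95,0],[0,0,0],-1]]'
python3 - <<'E'
from h import *
W=cam('wrist');save(W,'w8');e=readout.get_obs()['eef_pos'];print(e)
b=brass(W,.075,(200,360,100,400)); print(b)
E
```

```text
t: 19.98
eef_pos: [0.4269, 0.3701, 0.1598]
tool_rot: [0.0, 0.708, 0.707, -0.002]
contact_force: [0.5, 0.9, -0.7]
gripper_width: 0.999
[0.42735424 0.36982411 0.16014665]
[(array([281.8, 213.1]), np.int32(116), array([0.4269, 0.3715]))]
```

View pics/w8.png

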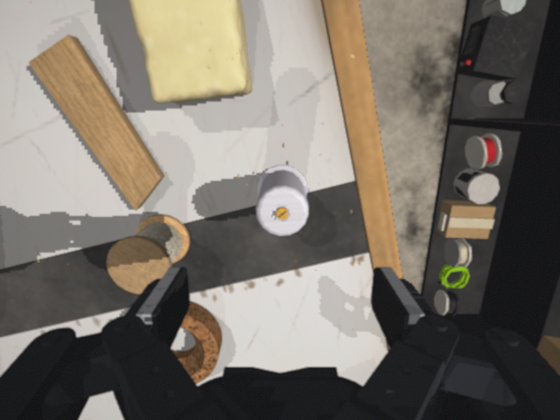

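The screw is at (282,213), and the spool at left (its edge near column 190) is clear. Grasp.

```bash
python3 -m handwheel '[[[0,0,40],[0,0,0],-1],[[0,0,80],[0,0,0],-1],[[0,0,110],[0,0,0],-1],[[0,0,123],[0,0,0],-1],[[0,0,123],[0,0,0],-1],[[0,0,123],[0,0,0],1],[[0,0,123],[0,0,0],1],[[0,0,123],[0,0,0],1],[[0,0,123],[0,0,0],1],[[0,0,123],[0,0,0],1],[[0,0,123],[0,0,0],1],[[0,0,123],[0,0,0],1],[[0,0,123],[0,0,0],1],[[0,0,80],[0,0,0],1],[[0,0,40],[0,0,0],1],[[0,0,-9],[0,0,0],1],[[0,0,-9],[0,0,0],1],[[0,0,-9],[0,0,0],1]]'
python3 - <<'E'
from h import *
W=cam('wrist');e=readout.get_obs()['eef_pos']; print(e,brass(W,.075+e[2]-.038,(200,360,100,400)))
E
```

```text
t: 21.53
eef_pos: [0.4289, 0.3738, 0.1747]
tool_rot: [0.0, 0.707, 0.707, 0.004]
contact_force: [0.4, 0.6, -2.0]
gripper_width: 0.473
[0.42764626 0.37248582 0.17196773] [(array([279.9, 311.8]), np.int32(380), array([0.4274, 0.3729]))]
```

```bash
python3 -m handwheel '[[[-38,10,0],[0,0,0],1],[[-76,20,0],[0,0,0],1],[[-114,30,0],[0,0,0],1],[[-152,40,0],[0,0,0],1],[[-190,50,0],[0,0,0],1],[[-228,60,0],[0,0,0],1],[[-266,70,0],[0,0,0],1],[[-304,80,0],[0,0,0],1],[[-342,90,0],[0,0,0],1],[[-380,100,0],[0,0,0],1],[[-418,110,0],[0,0,0],1],[[-468,122,0],[0,0,0],1],[[-468,122,0],[0,0,0],1],[[-468,122,0],[0,0,0],1],[[-468,122,0],[0,0,0],1],[[-468,122,30],[0,0,0],1],[[-468,122,60],[0,0,0],1],[[-468,122,90],[0,0,0],1],[[-468,122,109],[0,0,0],1],[[-468,122,109],[0,0,0],1]]'
python3 - <<'E'
from h import *
W=cam('wrist');save(W,'w9');e=readout.get_obs()['eef_pos']; print(e,brass(W,.075+e[2]-.038,(200,360,100,400)));print(marks(W).round(4))
E
```

```text
t: 23.25
eef_pos: [0.5465, -0.0932, 0.0577]
tool_rot: [-0.003, 0.706, 0.708, -0.002]
contact_force: [-0.5, -0.2, -0.5]
gripper_width: 0.476
[ 0.54708816 -0.09333067  0.0588749 ] [(array([279.5, 314.7]), np.int32(391), array([ 0.5453, -0.0924])), (array([275.1, 360.1]), np.int32(263), array([ 0.5435, -0.1144]))]
[[ 0.5477 -0.0914  0.0591  0.0661  0.97  ]
 [ 0.5201 -0.0067  0.0707  0.071   0.69  ]
 [ 0.5514 -0.1869  0.012   0.0192  0.65  ]]
```

View pics/w9.png

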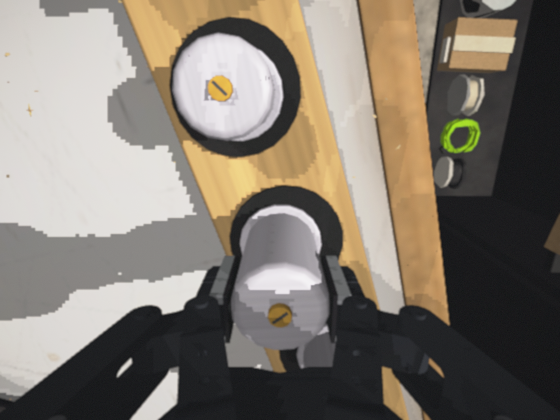

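The disc spans 231–343 and the rim 241–321, so it is a few mm left, but the arm is still settling towards the commanded pose. I'll add +1 mm in x, then lower and release.

```bash
python3 -m handwheel '[[[0,1,0],[0,0,0],1],[[0,1,0],[0,0,0],1],[[0,1,2],[0,0,0],1],[[0,1,4],[0,0,0],1],[[0,1,6],[0,0,0],1],[[0,1,6],[0,0,0],1],[[0,1,6],[0,0,0],-1],[[0,1,6],[0,0,0],-1],[[0,1,6],[0,0,0],-1],[[0,1,6],[0,0,0],-1],[[0,1,6],[0,0,0],-1],[[0,1,6],[0,0,0],-1],[[0,1,6],[0,0,0],-1],[[0,1,-40],[0,0,0],-1],[[0,1,-80],[0,0,0],-1],[[0,1,-120],[0,0,0],-1],[[0,1,-160],[0,0,0],-1],[[0,1,-200],[0,0,0],-1],[[0,1,-230],[0,0,0],-1],[[0,1,-230],[0,0,0],-1]]'
python3 -m handwheel '[[[0,0,0],[0,0,0],-1],[[0,0,0],[0,0,0],-1],[[0,0,0],[0,0,0],-1],[[0,0,0],[0,0,0],-1],[[0,0,0],[0,0,0],-1]]'
python3 - <<'E'
from h import *
W=cam('wrist');save(W,'w10');S=cam('scene');save(S,'s10');e=readout.get_obs()['eef_pos'];print(e)
T=np.array([[.5199,-.007],[.5482,-.0951],[.5797,-.1787],[.6082,-.2664]])
for t,h in zip(T,(.05,.075,.1,.125)):
  u=np.array(proj(W,np.r_[t,h+.018])); b=[x for x in brass(W,h+.018) if np.hypot(*(x[0]-u))<40]
  print(t,h,u.round(1),b,[((x[2]-t)*1000).round(1) for x in b])
g=net(S,'glue_bottle')[0]; print(g['rect'],ray(S,*g['rect'][:2],.075))
E
```

```text
t: 25.02
eef_pos: [0.5534, -0.0964, 0.2987]
tool_rot: [0.005, 0.707, 0.707, 0.004]
contact_force: [0.3, -0.0, -0.1]
gripper_width: 1.0
t: 25.43
eef_pos: [0.5494, -0.096, 0.29]
tool_rot: [-0.001, 0.707, 0.707, -0.001]
contact_force: [0.4, -0.3, -0.2]
gripper_width: 0.999
[ 0.54971333 -0.09596273  0.29048183]
[ 0.5199 -0.007 ] 0.05 [254.3  97.4] [(array([255.5,  98.4]), np.int32(53), array([ 0.5212, -0.0081]))] [array([ 1.3, -1.1])]
[ 0.5482 -0.0951] 0.075 [280.3 181.5] [(array([281.4, 183.5]), np.int32(54), array([ 0.5493, -0.0973]))] [array([ 1.1, -2.2])]
[ 0.5797 -0.1787] 0.1 [308.9 260.5] [(array([310.4, 260.4]), np.int32(52), array([ 0.5814, -0.1785]))] [array([1.7, 0.2])]
[ 0.6082 -0.2664] 0.125 [334.3 341.9] [(array([335., 343.]), np.int32(49), array([ 0.6091, -0.2678]))] [array([ 0.9, -1.4])]
[403.6, 157.6, 28.1, 45.3] [ 0.46844644 -0.40225028  0.075     ]
```

View pics/w10.png

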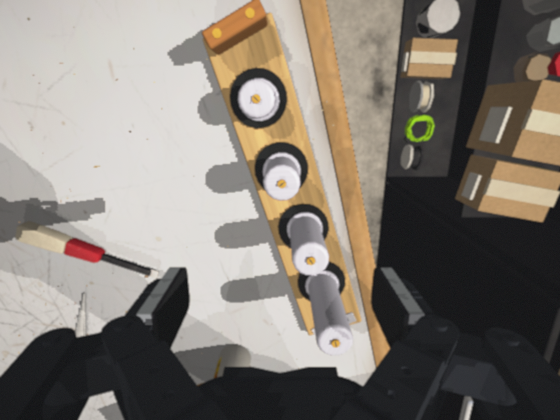

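View pics/s10.png

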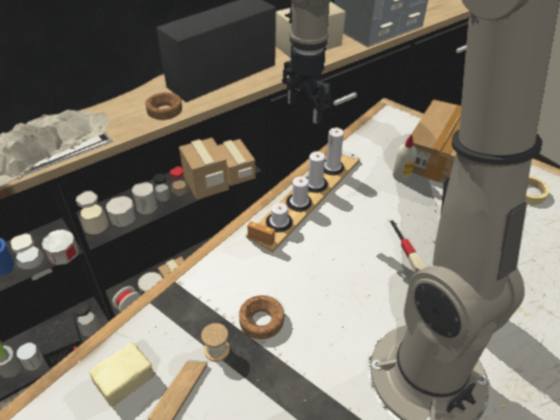

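The wrist view shows all four moulds upright inside their discs, screws at (256,98), (281,184), (310,260) and (335,343), rising away from the end stop at (235,25). The scene view agrees. The bottle stands at (404,157) and the gripper is clear.

```bash
python3 -c "
from station import bot
print(bot.hand_in())"
```

```text
the job is handed in; nothing more can be done
None
```

The four moulds stand on the marks in order of height: mould_50 on mark_a next to the end stop, then 75 on b, 100 on c and 125 on d. I handed the job in at about 25.5 s of the 99 s allowed.

**Centring:** the last wrist-camera check put each mould's screw 1.7 to 2.5 mm from its mark's centre, against the 11 mm limit. The scene camera had placed the marks 4 to 6 mm away from the wrist camera's estimate; I relied mainly on the wrist camera, and the margin covers the difference.

**Upright and released:** both final pictures show all four upright with their rims inside the discs and the gripper well clear.

**Heights:** I confirmed mould_100 and mould_50 by triangulating their screws. The other two follow from that and from the size order in the pictures.

**Glue bottle:** it is upright at the same place in the picture. Its estimated position came out about 12 mm from the first scene-camera estimate, but the arm hid part of it in that first picture. The gripper never went near it.

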